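# Put the carving mallet away and seat its drawer

## Task

Put the wooden mallet away: lay it flat in the empty front compartment of the tool chest's open drawer, lengthwise across the drawer, and let it go. Then push the drawer fully home until it clicks over its spring catch and stays seated, firmly but without ramming it, and leave the other things on the table where they are.

Things in the scene. Friction and masses are not known exactly. Their poses are not given: they have to be found in the camera images.
- chest: low dark-wood tool chest with ivory inlay, fixed, 270 mm deep (x) x 290 mm wide (y) x 110 mm high, with one drawer. Origin: centre of its underside. x points from its front to its back (pushing the drawer in is along +x), z up. The front edge of the carcass is at x = -135 mm, its top at z = 110 mm.
- drawer (a joint): how far out the drawer is, m: 0 = front panel against the carcass; 0.15 to 0.17 at the start. Home is NOT 0: the hidden catch, set differently each time, seats it 5 to 45 mm out. Some 25 mm before home the push grows to 10 to 15 N; past that hump the drawer snaps in and stands against a firm stop. Left before the hump it is not seated. Over 40 N is ramming.
- catch (a joint): lift of the hidden spring catch's roller inside the chest, m: 0 while the drawer has not reached it, up to 0.008 while riding over the hump, about 0.004 when the drawer is seated.
- tray (a point): centre of the floor of the drawer's empty front compartment (dark green floor 125 mm in x, 248 mm in y, 20 mm above the table); moves with the drawer, axes as the chest. Above this floor the side walls rise 60 mm, the front panel 70 mm, the divider behind it 50 mm. Rear of it a fixed rack of gouges. At the start the compartment is at least 19 mm clear of the carcass.
- handle (a point): middle of the drawer's brass-coloured bar handle: a round bar 11 mm thick and 110 mm long along y, its axis 35 mm in front of the drawer's front, 70 mm above the table, so 40 mm below the chest's top; moves with the drawer; axes as the chest.
- mallet: light wooden carving mallet, 185 mm long, 0.2 to 0.4 kg, lying on the cloth. Origin: middle of its length on its axis, 25 mm above what it lies on. x runs from handle to head. Square head (50 x 50 mm, two dark bands) from x = 8 to 93 mm; handle (26 mm wide, 20 mm high) from x = -93 to 8 mm. Centre of mass near x = 32 mm.
- plane: a dark wooden block plane, 150 x 56 mm, 75 mm high over its blade, lying flat; it may lie on the side where the mallet lies in other starts; bystander, origin under its middle
- gouge: a carving gouge 200 mm long, wooden handle 26 mm wide, lying on the cloth; bystander, origin between handle and blade
- square: a try square, dark stock 120 mm long and thin steel blade 180 mm long, lying flat; bystander, origin under the middle of the stock
- wax_jar: an amber glass jar with a brass-coloured cap, 72 mm across and 75 mm high; bystander, origin under its middle
- sanding_block: a cork sanding block 110 x 60 mm, 34 mm high; bystander, origin under its middle

How it is judged:
On the way, in this order (a step that is already met when the one before it is completed fails the run):
1. the mallet lies released in the front compartment while the drawer is still open (x of mallet in the frame of tray between -0.036 and 0.036 m and y of mallet in the frame of tray between -0.034 and 0.034 m and z of mallet in the frame of tray between 0.018 and 0.034 m and angle between the x axis of mallet and the y axis of tray, either way round below 0.35 rad and contact force between the fingers and mallet below 0.2 N and linear speed of mallet below 0.03 m/s and value of joint drawer above 0.1 m), for 0.2 s.
2. the drawer is seated on its catch with the mallet in it (x of mallet in the frame of tray between -0.036 and 0.036 m and y of mallet in the frame of tray between -0.034 and 0.034 m and z of mallet in the frame of tray between 0.018 and 0.034 m and angle between the x axis of mallet and the y axis of tray, either way round below 0.35 rad and value of joint catch between 0.0022 and 0.0062 m and value of joint drawer below 0.055 m and velocity of joint drawer between -0.01 and 0.01 m/s), for 0.2 s.
At the end, for the whole second after the job is handed in: Mallet flat and released in the front compartment (middle within 36 mm in x, 34 mm in y of its centre, 18 to 34 mm above its floor, within 0.35 rad of lengthwise across, under 30 mm/s); drawer still and seated: catch lift 2.2 to 6.2 mm, drawer under 55 mm out (all of step 2 and contact force between the fingers and mallet below 0.2 N and linear speed of mallet below 0.03 m/s); the robot touches nothing.
It fails at once if the chest or its drawer is rammed: pushed by the arm with more than 40 N (contact force between any of the fingers, the arm and chest above 40 N).
It fails at once if a bystander is shifted by more than 30 mm (distance of any of plane, gouge, square, wax_jar, sanding_block from where it was at the start of the episode above 0.03 m).
It also fails if it takes over 61 s, if anything falls off the work surface, if the arm or the gripper's body presses on something with over 40 N, if the wrist force passes 120 N, or if a joint passes its speed limit or range.

## Robot

A 6-joint arm with a two-finger parallel gripper is mounted at the origin on the work surface. World frame = base frame: x ahead of the robot, y to its left, z up, the work surface at z = 0. Lengths are in m, angles in rad, forces in N, time in s.
With the tool pointing down it reaches from about 0.275 to 0.85 m from the base axis. Payload 5.2 kg.
Tool frame: the origin (TCP) lies midway between the tips of the shut fingers; the grasp point (between the pads) lies 19 mm behind it (arm.grip_depth is the distance from the TCP to the grasp point, in m); z points along the fingers, y is the line along which they close (so a half turn about z gives the same grasp; the last joint's range is limited). The gripper opens to 85 mm and grips with 20 to 120 N. Pads are 22 mm wide; open, the fingers measure 114 mm over their backs; the gripper's body (76 mm by 85 mm) begins 54 mm behind the grasp point. The pads swing forward as they close: fully open they stand 13 mm farther back than shut.
Start: joints at [-1.517, 0.259, 1.535, -0, 1.348, -0.203], TCP at [0.14, -0.532, 0.231] pointing down, gripper open.
Joint ranges: [-3.14, 3.14], [-0.91, 2.08], [0.19, 2.58], [-1.22, 4.36], [0.22, 2.71], [-3.12, 3.12]. Speed limits (rad/s): [2.57, 2.57, 3.14, 3.14, 3.14, 3.14].

## Interface

Orientations are given as [roll, pitch, yaw] about the fixed x, y, z axes, in that order (R = Rz(yaw) Ry(pitch) Rx(roll)).
In Python, from bench import arm, vision gives the robot as it stands.
- The arm moves only by the tool drive_tool, never from a script. Its argument "deltas" is a list of rows, each a list of 3 entries, a list of its own where there are three numbers: the shift along the tool's x, y, z as a fraction of full scale, then the turn, a rotation vector about the tool's x, y, z as a fraction of full scale, then the opening, from -1 (shut) to 1 (fully open). In form: [[[dx, dy, dz], [ax, ay, az], jaw], ...]. A call has 1 to 12 rows; each row is the pose to reach, as a shift and turn from the pose commanded when the call began, along the tool's axes at that moment, turning the shorter way round; what a row does not reach only later rows make up. Full scale, the value 1, is 0.1 m for a shift and 180 degrees for a turn. A row lasts 1/8 s, in which the tool goes at most 62.5 mm and 10.7 degrees, less where a joint would pass 70% of its speed; a pose out of reach is approached as far as the arm can. A call with a number of a shift or a turn outside -1 to 1 is refused whole. A call with a gripper value outside its range is refused whole. The fingers move at their own pace and stop on an object; the grip force is fixed at half the most. Time passes only in rows, so rows that repeat a pose let the fingers close. It gives the time, the measured TCP pose, the force, the opening and the grip force at its end, in the units of the state.
- arm.read_state(): the state, without advancing time (a new reading comes with each control period).
- vision.grab_frame(name): name is "scene" or "top" or "wrist"; returns the picture (400x640x3 uint8, blue, green, red); there is no depth.
- vision.camera_model(name): a dict with "intrinsics" (3x3 intrinsics, pixels), "T" (4x4, takes a point from camera to world coordinates). Camera axes: x right, y down, z forward; pixel columns grow to the right and rows downward; lengths in m; the calibration is good to about 2 mm. A picture is of the moment at which its call begins: read the wrist's pose just before it. camera_model takes no time and is no camera call; for the wrist camera it gives the pose at the moment of the call.
- arm.sign_off(): hands the job in; it is judged then, once.
The state is a dict: "time": time; "joint_positions": joint angles; "qvel": joint speeds; "joint_efforts": joint torques, N m; "position": TCP position; "tool_rot": TCP orientation; "wrist_force": force on the tool from outside, world axes, zero at the start; "ft_torque": the same for the moment, N m; "gripper_width": finger opening in m; "grasp_force": force on a finger pad.
Only numpy, scipy, OpenCV 4.12 (cv2) and the standard library are available. Lean on these libraries where they do the work, as an engineer would, in place of code of your own. Each camera call takes 0.05 s, during which the arm holds its last target. There are 200 camera calls.

## Working session

There is one attempt and no reset: what is moved stays moved. The work goes in short steps, Python scripts to look and compute and a tool call to move; the robot and the scene stay as the last step left them, time stands still between calls to the robot, and variables do not carry over. Pictures are saved under pics/ and viewed, at most 10 in all, crops included, and the job is handed in when it is done.

Besides the shell and the picture viewer there is one more tool, called after "Emit:" in YAML: its name, and indented under it one key for each argument. drive_tool: Moves the arm, as the interface text tells. Its arguments: {"type":"object","properties":{"deltas":{"type":"array"}},"required":["deltas"]}

```bash
mkdir -p pics
python3 - <<'E'
from bench import arm, vision
import cv2,numpy as np
print(arm.read_state())
for n in("top","scene"):
    cv2.imwrite(f"pics/{n}0.png",vision.grab_frame(n)); m=vision.camera_model(n); print(n,np.round(m["intrinsics"],1).tolist(),np.round(m["T"],4).tolist())
E
```

```text
{'time': 0.0, 'joint_positions': array([-1.51684382e+00,  2.59354276e-01,  1.53612176e+00, -9.86778946e-06,
        1.34802529e+00, -2.02771734e-01]), 'qvel': array([-0.00014387,  0.00080831, -0.0003503 ,  0.00083739,  0.00096991,
        0.0015116 ]), 'joint_efforts': array([-4.33718333e-04, -4.46034586e+01, -2.90567762e+01, -4.54628725e-04,
        1.18083361e-02, -3.77091681e-06]), 'position': array([ 0.13965623, -0.53139939,  0.23045313]), 'tool_rot': array([-3.13972115e+00, -3.74954677e-04,  2.56726084e-01]), 'wrist_force': array([-0.74577896, -0.67262864,  0.38327583]), 'ft_torque': array([-0.01449294, -0.01425917,  0.03381644]), 'grasp_force': 0.0, 'gripper_width': 0.0851321444047577}
top [[390.5, 0.0, 318.4], [0.0, 390.5, 193.9], [0.0, 0.0, 1.0]] [[0.0113, -0.9795, 0.201, 0.3535], [-0.9999, -0.0114, 0.0007, -0.0074], [0.0016, -0.201, -0.9796, 1.0149], [0.0, 0.0, 0.0, 1.0]]
scene [[385.6, 0.0, 313.0], [0.0, 385.6, 202.9], [0.0, 0.0, 1.0]] [[0.2461, 0.6305, -0.7362, 1.4601], [0.9691, -0.1722, 0.1766, -0.2133], [-0.0154, -0.7569, -0.6534, 0.8998], [0.0, 0.0, 0.0, 1.0]]
```

View pics/top0.png

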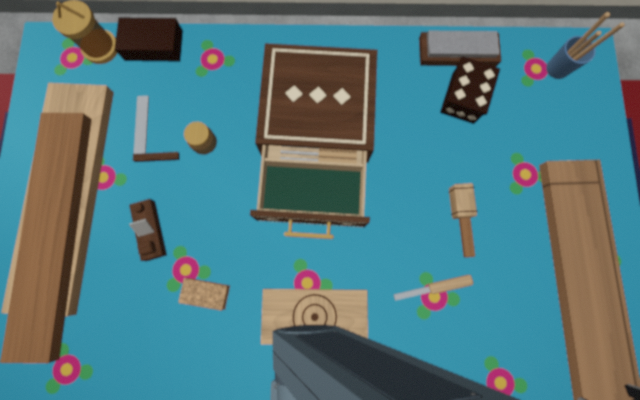

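View pics/scene0.png

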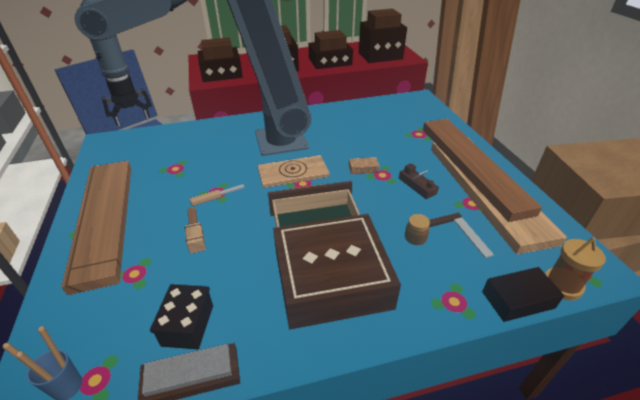

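The top view shows the mallet with its head at about (463,200) and handle end at (469,256). The green tray floor spans about (262–362, 165–213) and the bar handle is at (309,235). In the scene view the mallet head is at about (194,237). Next I'll enlarge both.

Run:
```python
import cv2,numpy as np
t=cv2.imread("pics/top0.png")[140:270,240:490]; s=cv2.imread("pics/scene0.png")[175:265,170:370]
cv2.imwrite("pics/c1.png",cv2.resize(t,None,fx=3.2,fy=3.2,interpolation=2)); cv2.imwrite("pics/c2.png",cv2.resize(s,None,fx=4,fy=4,interpolation=2))
```

```text
(no output)
```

View pics/c1.png

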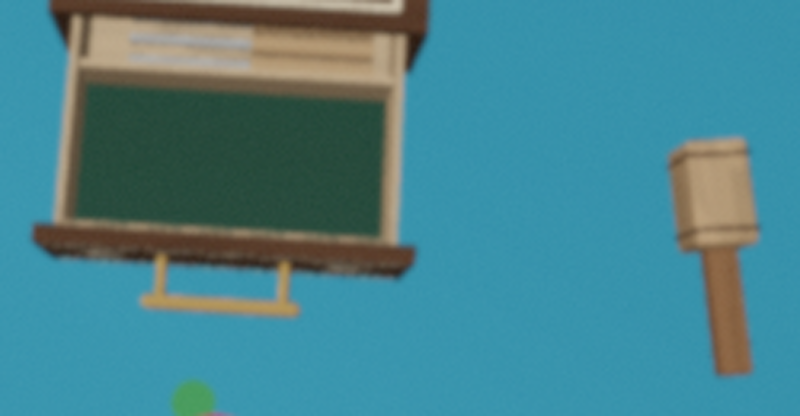

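View pics/c2.png

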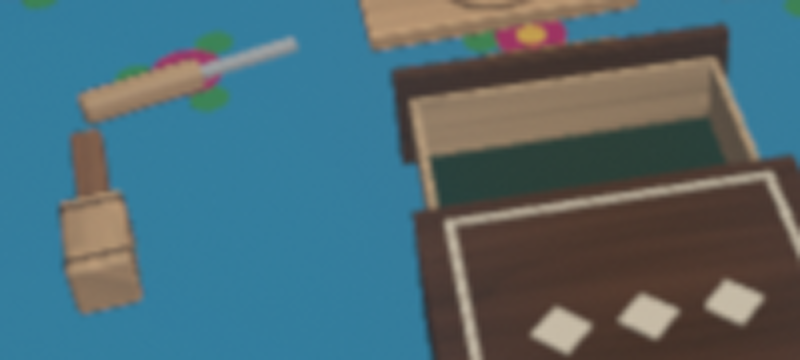

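Crop readings in crop pixels. In c1 the mallet head's top corners are (692,237), (758,232), (746,138) and (685,145), and the handle end is at (718,375)/(750,372). The front panel's top corners are (36,226) and (413,250), the rear floor corners are (83,83) and (385,102), and the bar ends are (142,300) and (298,310). In c2 the same head corners are (122,192), (60,203), (68,264) and (131,252), and the panel corners are (727,27) and (394,70).

```bash
cat > h.py <<'E'
from bench import arm, vision
import cv2,numpy as np
def PM(n):
    m=vision.camera_model(n); return np.array(m["intrinsics"])@np.linalg.inv(np.array(m["T"]))[:3]
def tri(ns,us):
    p=cv2.triangulatePoints(PM(ns[0]),PM(ns[1]),np.array(us[0],float),np.array(us[1],float)).ravel(); return p[:3]/p[3]
def plane(n,u,z):
    m=vision.camera_model(n);T=np.array(m["T"]);d=T[:3,:3]@np.linalg.solve(np.array(m["intrinsics"]),[u[0],u[1],1.]);return T[:3,3]+d*(z-T[2,3])/d[2]
E
python3 - <<'E'
from h import *
np.set_printoptions(precision=4,suppress=True)
a=lambda u:(240+(u[0]+.5)/3.2-.5,140+(u[1]+.5)/3.2-.5)
b=lambda u:(170+(u[0]+.5)/4-.5,175+(u[1]+.5)/4-.5)
P=dict(hf_L=((692,237),(122,192)),hf_R=((758,232),(60,203)),hr_R=((746,138),(68,264)),hr_L=((685,145),(131,252)),he_L=((718,375),(103,130)),he_R=((750,372),(72,133)),pan_R=((413,250),(394,70)),pan_L=((36,226),(727,27)),wall_R=((393,243),(412,100)),wall_L=((62,220),(715,60)))
for k,(u,v) in P.items(): print(k,tri(("top","scene"),(a(u),b(v))))
for k,u,z in[("floorL",(83,83),.02),("floorR",(385,102),.02),("fl_fL",(75,218),.02),("fl_fR",(382,237),.02),("barL",(142,300),.07),("barR",(298,310),.07),("panL",(36,226),.09),("panR",(413,250),.09)]: print(k,plane("top",a(u),z))
for k in P:
  if k[0]=="h": print(k,plane("top",a(P[k][0]),.05 if k[1]!="e" else .035))
E
```

```text
hf_L [ 0.5044 -0.3532  0.0513]
hf_R [ 0.5084 -0.4019  0.0555]
hr_R [ 0.5824 -0.3956  0.0594]
hr_L [ 0.5772 -0.3494  0.0547]
he_L [ 0.3993 -0.3717  0.0327]
he_R [ 0.4016 -0.3959  0.0366]
pan_R [ 0.483 -0.126  0.112]
pan_L [0.4979 0.151  0.1104]
wall_R [ 0.4919 -0.1148  0.085 ]
wall_L [0.5071 0.1374 0.0848]
floorL [0.6322 0.1337 0.02  ]
floorR [ 0.6189 -0.1153  0.02  ]
fl_fL [0.5193 0.1358 0.02  ]
fl_fR [ 0.5066 -0.1118  0.02  ]
barL [0.4487 0.0754 0.07  ]
barR [ 0.4425 -0.0425  0.07  ]
panL [0.5012 0.1547 0.09  ]
panR [ 0.4863 -0.1275  0.09  ]
hf_L [ 0.5048 -0.3506  0.05  ]
hf_R [ 0.5094 -0.4024  0.05  ]
hr_R [ 0.5847 -0.3982  0.05  ]
hr_L [ 0.5785 -0.3494  0.05  ]
he_L [ 0.3992 -0.3697  0.035 ]
he_R [ 0.4018 -0.3947  0.035 ]
```

Results:

| Item | Measured | Check |
|---|---|---|
| Drawer yaw | ≈ −0.053 | Bar, floor and panel agree |
| Tray centre | ≈ (0.563, 0.0125) | Floor width 249 mm, as stated |
| Mallet middle | ≈ (0.491, −0.378) | Top of head about 0.05 m |
| Mallet yaw | ≈ 0.046 | – |

The plan is to grasp the head near the centre of mass, about (0.528, −0.376).

Emit:
drive_tool:
  deltas:
    - [[0.5, -0.06, 0], [0, 0, 0], 1]
    - [[1, -0.12, 0], [0, 0, 0], 1]
    - [[1, -0.12, 0], [0, 0, 0], 1]

```text
time: 0.48
position: [0.2361, -0.4931, 0.2309]
tool_rot: [-3.14, -0.001, 0.261]
wrist_force: [0.0, -0.2, -0.5]
gripper_width: 0.0853
grasp_force: 0.0
```

Emit:
drive_tool:
  deltas:
    - [[0.5, -0.06, 0], [0, 0, 0], 1]
    - [[1, -0.12, 0], [0, 0, 0], 1]
    - [[1, -0.12, 0], [0, 0, 0], 1]

```text
time: 0.85
position: [0.329, -0.4567, 0.2309]
tool_rot: [-3.141, -0.0, 0.261]
wrist_force: [-1.1, -0.2, 0.1]
gripper_width: 0.0854
grasp_force: 0.0
```

Emit:
drive_tool:
  deltas:
    - [[0.5, -0.06, 0], [0, 0, 0], 1]
    - [[1, -0.12, 0], [0, 0, 0], 1]
    - [[1, -0.12, 0], [0, 0, 0], 1]

```text
time: 1.23
position: [0.4221, -0.4203, 0.2308]
tool_rot: [-3.141, -0.0, 0.26]
wrist_force: [0.1, 0.2, -0.2]
gripper_width: 0.085
grasp_force: 0.0
```

Emit:
drive_tool:
  deltas:
    - [[0.4, -0.06, 0], [0, 0, 0.03], 1]
    - [[0.8, -0.12, 0], [0, 0, 0.067], 1]
    - [[0.8, -0.12, 0], [0, 0, 0.067], 1]
    - [[0.8, -0.12, 0], [0, 0, 0.067], 1]

```text
time: 1.72
position: [0.4934, -0.3901, 0.2309]
tool_rot: [-3.142, 0.002, 0.046]
wrist_force: [-0.4, -0.4, 0.2]
gripper_width: 0.0854
grasp_force: 0.0
```

Run:
```python
from h import *
s=arm.read_state();print(s["time"],s["position"],s["tool_rot"],s["joint_positions"]);m=vision.camera_model("wrist")
print(m)
cv2.imwrite("pics/w1.png",vision.grab_frame("wrist"))
```

```text
1.725 [ 0.49344834 -0.3901382   0.23091986] [-3.14157639e+00  1.51507677e-03  4.64381583e-02] [-8.45400143e-01  4.02015512e-01  1.33143579e+00 -1.18430858e-03
  1.40910556e+00  6.79149260e-01]
{'intrinsics': array([[313.84811847,   0.        , 321.7810925 ],
       [  0.        , 313.84811847, 201.79921626],
       [  0.        ,   0.        ,   1.        ]]), 'T': array([[ 4.73253795e-02, -9.59545280e-01, -2.77548489e-01,
         5.63982731e-01],
       [-9.98879334e-01, -4.56340597e-02, -1.25541918e-02,
        -3.86771994e-01],
       [-6.19348775e-04,  2.77831582e-01, -9.60629600e-01,
         3.73024492e-01],
       [ 0.00000000e+00,  0.00000000e+00,  0.00000000e+00,
         1.00000000e+00]])}
```

View pics/w1.png

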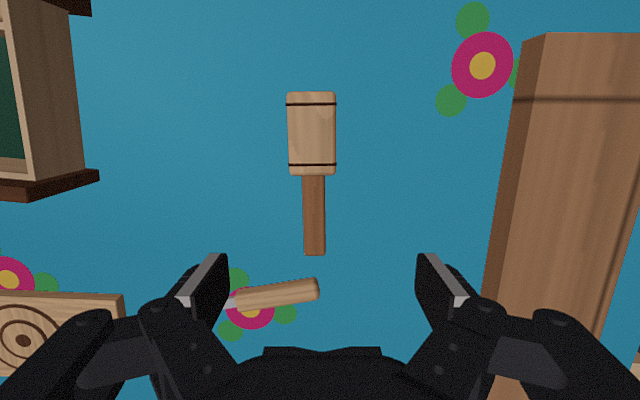

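The wrist view shows the mallet head spanning (286–335, 92–175), with the handle end at (304–325, 255). I'll cross-check this against the first estimate and the height.

Run:
```python
from h import *
np.set_printoptions(precision=4,suppress=True)
a=lambda u:(240+(u[0]+.5)/3.2-.5,140+(u[1]+.5)/3.2-.5)
W=[(286.5,92.5),(335,92.5),(336,174.5),(288.5,174.5)];t=[(685,145),(746,138),(758,232),(692,237)]
for w,u in zip(W,t): print(plane("wrist",w,.05),tri(("wrist","top"),(w,a(u))))
c=lambda z:np.mean([plane("wrist",w,z) for w in W],0)
for w in[(304.5,254.5),(325,254.5)]:print(plane("wrist",w,.035))
print(c(.05))
```

```text
[ 0.5797 -0.3516  0.05  ] [ 0.5797 -0.3511  0.0452]
[ 0.5819 -0.3988  0.05  ] [ 0.5832 -0.3979  0.0519]
[ 0.501  -0.4045  0.05  ] [ 0.506  -0.4008  0.0587]
[ 0.4986 -0.3549  0.05  ] [ 0.5025 -0.3522  0.0505]
[ 0.4007 -0.3739  0.035 ]
[ 0.4018 -0.398   0.035 ]
[ 0.5403 -0.3774  0.05  ]
```

Height comes out at about 0.05 m, as it should. The mallet middle is at (0.490, −0.380) with yaw about 0.055. I'll align and go down.

Emit:
drive_tool:
  deltas:
    - [[0.17, -0.05, 0.4], [0, 0, -0.003], 1]
    - [[0.34, -0.105, 0.8], [0, 0, -0.003], 1]
    - [[0.34, -0.105, 1], [0, 0, -0.003], 1]
    - [[0.34, -0.105, 1], [0, 0, -0.003], 1]

```text
time: 2.28
position: [0.5263, -0.377, 0.1293]
tool_rot: [-3.139, 0.003, 0.055]
wrist_force: [0.3, -0.2, 0.3]
gripper_width: 0.0853
grasp_force: 0.0
```

Emit:
drive_tool:
  deltas:
    - [[0, 0, 0.35], [0, 0, 0], 1]
    - [[0, 0, 0.7], [0, 0, 0], 1]
    - [[0, 0, 0.7], [0, 0, 0], 1]

```text
time: 2.65
position: [0.5266, -0.3767, 0.0601]
tool_rot: [-3.139, 0.003, 0.055]
wrist_force: [1.1, 0.3, 1.1]
gripper_width: 0.0855
grasp_force: 0.0
```

Emit:
drive_tool:
  deltas:
    - [[0, 0, 0.25], [0, 0, 0], 1]
    - [[0, 0, 0.45], [0, 0, 0], 1]
    - [[0, 0, 0.45], [0, 0, 0], 1]

```text
time: 3.02
position: [0.5283, -0.3776, 0.0173]
tool_rot: [3.141, 0.0, 0.055]
wrist_force: [-0.6, -0.0, -0.3]
gripper_width: 0.0855
grasp_force: 0.0
```

Emit:
drive_tool:
  deltas:
    - [[0, 0, 0], [0, 0, 0], -1]
    - [[0, 0, 0], [0, 0, 0], -1]
    - [[0, 0, 0], [0, 0, 0], -1]
    - [[0, 0, 0], [0, 0, 0], -1]
    - [[0, 0, 0], [0, 0, 0], -1]
    - [[0, 0, 0], [0, 0, 0], -1]

```text
time: 3.78
position: [0.5295, -0.3781, 0.0184]
tool_rot: [3.139, -0.002, 0.056]
wrist_force: [-0.0, -1.2, 6.3]
gripper_width: 0.0487
grasp_force: 64.4
```

Gripped: 48.7 mm opening, 64 N. Lifting and carrying it over.

Emit:
drive_tool:
  deltas:
    - [[0, 0, -0.2], [0, 0, 0], -1]
    - [[0, 0, -0.6], [0, 0, 0], -1]
    - [[0, 0, -1], [0, 0, 0], -1]
    - [[0, 0, -1], [0, 0, 0], -1]

```text
time: 4.28
position: [0.5303, -0.3786, 0.1203]
tool_rot: [3.136, -0.005, 0.056]
wrist_force: [-0.4, -0.2, -2.9]
gripper_width: 0.0494
grasp_force: 63.4
```

Emit:
drive_tool:
  deltas:
    - [[0, -0.3, -0.4], [0, 0, 0], -1]
    - [[0, -0.6, -0.7], [0, 0, 0], -1]
    - [[0, -1, -0.7], [0, 0, 0], -1]
    - [[0, -1, -0.7], [0, 0, 0], -1]

```text
time: 4.78
position: [0.522, -0.2735, 0.1849]
tool_rot: [-3.138, 0.002, 0.059]
wrist_force: [-0.4, -0.1, -3.7]
gripper_width: 0.049
grasp_force: 64.0
```

Emit:
drive_tool:
  deltas:
    - [[0.1, -0.4, 0], [0, 0, 0], -1]
    - [[0.2, -0.8, 0], [0, 0, 0], -1]
    - [[0.2, -1, 0], [0, 0, 0], -1]
    - [[0.2, -1, 0], [0, 0, 0], -1]

```text
time: 5.28
position: [0.5368, -0.1752, 0.1853]
tool_rot: [-3.141, 0.002, 0.058]
wrist_force: [0.7, -1.1, -3.4]
gripper_width: 0.049
grasp_force: 64.1
```

Emit:
drive_tool:
  deltas:
    - [[0.1, -0.4, 0], [0, 0, 0], -1]
    - [[0.2, -0.8, 0], [0, 0, 0], -1]
    - [[0.3, -1, 0], [0, 0, 0], -1]
    - [[0.3, -1, 0], [0, 0, 0], -1]

```text
time: 5.78
position: [0.5621, -0.0748, 0.1858]
tool_rot: [3.141, 0.0, 0.057]
wrist_force: [0.5, 0.3, -4.3]
gripper_width: 0.049
grasp_force: 64.1
```

Emit:
drive_tool:
  deltas:
    - [[0, -0.2, 0], [0, 0, -0.05], -1]
    - [[0, -0.5, 0], [0, 0, -0.1], -1]
    - [[0, -0.8, 0], [0, 0, -0.15], -1]
    - [[0.1, -1, 0], [0, 0, -0.2], -1]
    - [[0.1, -1, 0], [0, 0, -0.25], -1]
    - [[0.1, -1, 0], [0, 0, -0.3], -1]
    - [[0.1, -1, 0], [0, 0, -0.35], -1]
    - [[0.1, -1, 0], [0, 0, -0.4], -1]
    - [[0.1, -1, 0], [0, 0, -0.44], -1]
    - [[0.1, -1, 0], [0, 0, -0.465], -1]
    - [[0.1, -1, 0], [0, 0, -0.465], -1]
    - [[0.1, -1, 0], [0, 0, -0.465], -1]

```text
time: 7.28
position: [0.5662, 0.0246, 0.1861]
tool_rot: [-3.141, 0.0, 1.514]
wrist_force: [1.0, -0.1, -3.2]
gripper_width: 0.0493
grasp_force: 64.0
```

Run:
```python
from h import *
s=arm.read_state();print(s["time"],s["position"],s["tool_rot"],s["joint_positions"],s["gripper_width"],s["grasp_force"])
np.save("Tw.npy",vision.camera_model("wrist")["T"])
w=vision.grab_frame("wrist");t=vision.grab_frame("top")
cv2.imwrite("pics/w2.png",w);cv2.imwrite("pics/t2.png",t)
cv2.imwrite("pics/c3.png",np.hstack([cv2.resize(w,(500,312)),cv2.resize(t[80:280,220:412],(300,312))]))
```

```text
7.275 [0.56621772 0.02459985 0.18607819] [-3.14127662e+00  3.84345421e-04  1.51386525e+00] [-1.53085543e-01  3.22211421e-01  1.56133783e+00 -4.33923802e-04
  1.25832111e+00 -9.60209547e-02] 0.04932357195141266 64.03301239013672
```

View pics/w2.png

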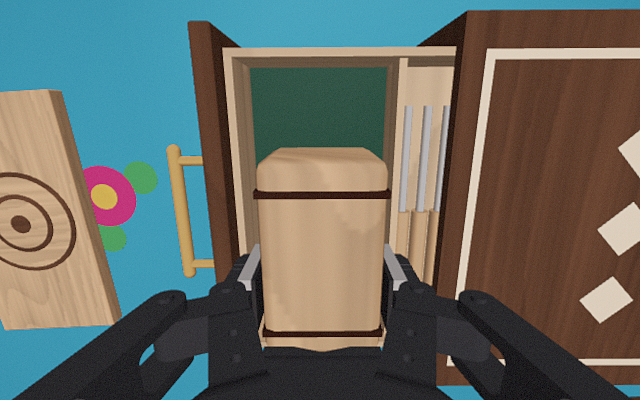

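This wrist view shows the head held over the compartment, with the floor's far corners at about (250,67) and (384,68). The bar runs from (175,148) to (190,272). I'll check the target against these.

Run:
```python
from h import *
np.set_printoptions(precision=4,suppress=True)
L,R=plane("wrist",(250,67),.02),plane("wrist",(384,68),.02)
print(L,R,np.linalg.norm(L-R)); c=(L+R)/2; yx=np.array([np.sin(.053),np.cos(.053),0]); print("centre",c-.124*yx)
b=[plane("wrist",u,.07) for u in((174,148),(190,272))];print("bar",b,np.mean(b,0),np.linalg.norm(b[0]-b[1]))
h=[plane("wrist",u,.195+.02) for u in((256,194),(390,194))];print(h)
s=arm.read_state();print(s["position"])
```

```text
[0.5072 0.1379 0.02  ] [0.629  0.1304 0.02  ] 0.12199460687466668
centre [0.5616 0.0103 0.02  ]
bar [array([0.4483, 0.0735, 0.07  ]), array([ 0.4421, -0.0389,  0.07  ])] [0.4452 0.0173 0.07  ] 0.11255932122762194
[array([0.5442, 0.0672, 0.215 ]), array([0.5942, 0.0644, 0.215 ])]
[0.5662 0.0251 0.1862]
```

Both views agree: tray centre about (0.5625, 0.0115), bar middle (0.4452, 0.017). Lowering the mallet.

Emit:
drive_tool:
  deltas:
    - [[0.13, -0.03, 0], [0, 0, 0], -1]
    - [[0.25, -0.03, 0.3], [0, 0, 0], -1]
    - [[0.25, -0.03, 0.6], [0, 0, 0], -1]
    - [[0.25, -0.03, 0.9], [0, 0, 0], -1]
    - [[0.25, -0.03, 0.9], [0, 0, 0], -1]

```text
time: 8.0
position: [0.5622, 0.052, 0.0941]
tool_rot: [-3.136, -0.0, 1.517]
wrist_force: [0.1, 0.2, -2.7]
gripper_width: 0.0493
grasp_force: 63.9
```

Emit:
drive_tool:
  deltas:
    - [[0, 0, 0.2], [0, 0, 0], -1]
    - [[0, 0, 0.4], [0, 0, 0], -1]
    - [[0, 0, 0.5], [0, 0, 0], -1]
    - [[0, 0, 0.56], [0, 0, 0], -1]
    - [[0, 0, 0.56], [0, 0, 0], -1]

```text
time: 8.62
position: [0.5648, 0.051, 0.0407]
tool_rot: [3.141, 0.0, 1.517]
wrist_force: [0.0, -0.4, -2.6]
gripper_width: 0.049
grasp_force: 64.2
```

Emit:
drive_tool:
  deltas:
    - [[0, 0, 0.015], [0, 0, 0], -1]
    - [[0, 0, 0.015], [0, 0, 0], -1]
    - [[0, 0, 0.015], [0, 0, 0], 0.5]
    - [[0, 0, 0.015], [0, 0, 0], 0.5]
    - [[0, 0, 0.015], [0, 0, 0], 0.5]
    - [[0, 0, 0.015], [0, 0, 0], 0.5]
    - [[0, 0, 0.015], [0, 0, 0], 0.5]

```text
time: 9.5
position: [0.5646, 0.0509, 0.0389]
tool_rot: [3.142, 0.0, 1.517]
wrist_force: [-0.2, 0.3, -1.2]
gripper_width: 0.064
grasp_force: 0.0
```

Emit:
drive_tool:
  deltas:
    - [[0, 0, -0.2], [0, 0, 0], 0.5]
    - [[0, 0, -0.5], [0, 0, 0], 0.5]
    - [[0, 0, -1], [0, 0, 0], 0.5]
    - [[0, 0, -1], [0, 0, 0], 0.5]

```text
time: 10.0
position: [0.5675, 0.0507, 0.1432]
tool_rot: [3.133, 0.0, 1.517]
wrist_force: [-0.2, -0.1, -0.7]
gripper_width: 0.0642
grasp_force: 0.0
```

Emit:
drive_tool:
  deltas:
    - [[0, 0.3, -0.3], [0, 0, 0], -1]
    - [[0, 0.7, -0.3], [0, 0, 0], -1]
    - [[0, 1, -0.3], [0, 0, 0], -1]
    - [[0, 1, -0.3], [0, 0, 0], -1]

```text
time: 10.5
position: [0.6653, 0.0452, 0.167]
tool_rot: [-3.14, -0.0, 1.516]
wrist_force: [0.6, -0.5, 0.7]
gripper_width: 0.0001
grasp_force: 0.0
```

Run:
```python
from h import *
s=arm.read_state();print(s["time"],s["position"],s["tool_rot"])
w=vision.grab_frame("wrist");t=vision.grab_frame("top");print(np.round(vision.camera_model("wrist")["T"],3).tolist())
cv2.imwrite("pics/w3.png",w);cv2.imwrite("pics/c4.png",np.vstack([cv2.resize(w,(480,300)),cv2.resize(t[140:265,230:430],(480,300))]))
```

```text
10.5 [0.6652867  0.04515152 0.1670355 ] [-3.14034579e+00 -1.88904999e-05  1.51625725e+00]
[[0.999, -0.05, -0.017, 0.668], [-0.053, -0.96, -0.275, 0.116], [-0.003, 0.276, -0.961, 0.31], [0.0, 0.0, 0.0, 1.0]]
```

View pics/c4.png

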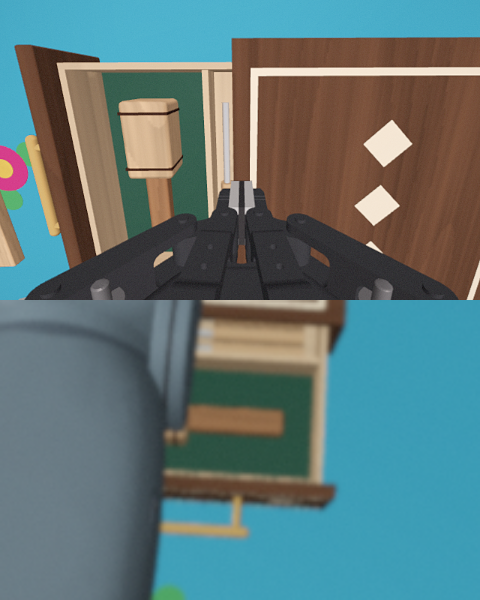

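The mallet lies flat, centred and lengthwise in the compartment, and is released. My last shift went toward the chest, but it was clear at height. Now going around to the front of the bar, turning the shut fingers so that the push goes through their stiff direction.

Emit:
drive_tool:
  deltas:
    - [[0, -0.4, 0], [0, 0, 0], -1]
    - [[0, -0.8, 0], [0, 0, 0], -1]
    - [[0, -1, 0], [0, 0, 0], -1]
    - [[0, -1, 0], [0, 0, 0], -1]

```text
time: 11.1
position: [0.5622, 0.0514, 0.169]
tool_rot: [-3.141, -0.0, 1.517]
wrist_force: [-0.4, -0.3, 0.1]
gripper_width: -0.0002
grasp_force: 0.0
```

Emit:
drive_tool:
  deltas:
    - [[0, -0.4, 0], [0, 0, 0], -1]
    - [[0, -0.8, 0], [0, 0, 0], -1]
    - [[0, -1, 0], [0, 0, 0], -1]
    - [[0, -1, 0], [0, 0, 0], -1]

```text
time: 11.6
position: [0.4641, 0.0565, 0.1691]
tool_rot: [3.141, -0.0, 1.517]
wrist_force: [0.0, 0.5, 0.3]
gripper_width: -0.0003
grasp_force: 0.0
```

Emit:
drive_tool:
  deltas:
    - [[-0.1, -0.3, 0], [0, 0, 0.05], -1]
    - [[-0.3, -0.6, 0], [0, 0, 0.1], -1]
    - [[-0.4, -0.63, 0], [0, 0, 0.15], -1]
    - [[-0.4, -0.63, 0], [0, 0, 0.2], -1]
    - [[-0.4, -0.63, 0], [0, 0, 0.25], -1]
    - [[-0.4, -0.63, 0], [0, 0, 0.3], -1]
    - [[-0.4, -0.63, 0], [0, 0, 0.35], -1]
    - [[-0.4, -0.63, 0], [0, 0, 0.4], -1]
    - [[-0.4, -0.63, 0], [0, 0, 0.45], -1]
    - [[-0.4, -0.63, 0], [0, 0, 0.499], -1]
    - [[-0.4, -0.63, 0], [0, 0, 0.499], -1]
    - [[-0.4, -0.63, 0], [0, 0, 0.499], -1]

```text
time: 13.1
position: [0.4004, 0.0196, 0.1689]
tool_rot: [3.142, -0.0, -0.048]
wrist_force: [0.2, -0.0, 0.2]
gripper_width: 0.0001
grasp_force: 0.0
```

Emit:
drive_tool:
  deltas:
    - [[0, 0, 0.4], [0, 0, 0], -1]
    - [[0, 0, 0.8], [0, 0, 0], -1]
    - [[0, 0, 1], [0, 0, 0], -1]
    - [[0, 0, 1], [0, 0, 0], -1]

```text
time: 13.6
position: [0.3986, 0.02, 0.0677]
tool_rot: [-3.141, 0.003, -0.049]
wrist_force: [0.1, 0.1, 0.5]
gripper_width: -0.0001
grasp_force: 0.0
```

Emit:
drive_tool:
  deltas:
    - [[0, 0, 0.19], [0, 0, 0], -1]
    - [[0.1, 0, 0.19], [0, 0, 0], -1]
    - [[0.2, 0, 0.19], [0, 0, 0], -1]
    - [[0.2, 0, 0.19], [0, 0, 0], -1]

```text
time: 14.1
position: [0.4218, 0.0184, 0.0509]
tool_rot: [3.141, -0.003, -0.051]
wrist_force: [0.5, 0.9, 0.2]
gripper_width: -0.0002
grasp_force: 0.0
```

Emit:
drive_tool:
  deltas:
    - [[0.03, 0, 0], [0, 0, 0], -1]
    - [[0.06, 0, 0], [0, 0, 0], -1]
    - [[0.09, 0, 0], [0, 0, 0], -1]
    - [[0.12, 0, 0], [0, 0, 0], -1]
    - [[0.15, 0, 0], [0, 0, 0], -1]
    - [[0.18, 0, 0], [0, 0, 0], -1]
    - [[0.2, 0, 0], [0, 0, 0], -1]

```text
time: 14.98
position: [0.4396, 0.0178, 0.0497]
tool_rot: [-3.141, 0.0, -0.051]
wrist_force: [-0.8, 0.2, 1.1]
gripper_width: 0.0004
grasp_force: 0.8
```

Emit:
drive_tool:
  deltas:
    - [[0.05, 0, 0], [0, 0, 0], -1]
    - [[0.1, 0, 0], [0, 0, 0], -1]
    - [[0.15, 0, 0], [0, 0, 0], -1]
    - [[0.2, 0, 0], [0, 0, 0], -1]
    - [[0.25, 0, 0], [0, 0, 0], -1]
    - [[0.3, 0, 0], [0, 0, 0], -1]
    - [[0.35, 0, 0], [0, 0, 0], -1]
    - [[0.4, 0, 0], [0, 0, 0], -1]

```text
time: 15.98
position: [0.4798, 0.0157, 0.0498]
tool_rot: [-3.142, 0.0, -0.051]
wrist_force: [-2.0, 0.2, -0.5]
gripper_width: 0.0003
grasp_force: 1.0
```

Emit:
drive_tool:
  deltas:
    - [[0.03, 0, 0], [0, 0, 0], -1]
    - [[0.06, 0, 0], [0, 0, 0], -1]
    - [[0.09, 0, 0], [0, 0, 0], -1]
    - [[0.12, 0, 0], [0, 0, 0], -1]
    - [[0.15, 0, 0], [0, 0, 0], -1]
    - [[0.18, 0, 0], [0, 0, 0], -1]
    - [[0.21, 0, 0], [0, 0, 0], -1]
    - [[0.24, 0, 0], [0, 0, 0], -1]

```text
time: 16.98
position: [0.5037, 0.0145, 0.0498]
tool_rot: [3.142, -0.0, -0.051]
wrist_force: [-1.7, 0.4, -0.7]
gripper_width: -0.0001
grasp_force: 0.9
```

Steady drag of about 2 N after about 75 mm of travel. The hump may come soon, so smaller steps.

Emit:
drive_tool:
  deltas:
    - [[0.02, 0, 0], [0, 0, 0], -1]
    - [[0.04, 0, 0], [0, 0, 0], -1]
    - [[0.06, 0, 0], [0, 0, 0], -1]
    - [[0.08, 0, 0], [0, 0, 0], -1]
    - [[0.1, 0, 0], [0, 0, 0], -1]

```text
time: 17.6
position: [0.5136, 0.0139, 0.0498]
tool_rot: [3.142, 0.0, -0.051]
wrist_force: [-1.4, -0.4, 0.6]
gripper_width: 0.0001
grasp_force: 0.8
```

Emit:
drive_tool:
  deltas:
    - [[0.02, 0, 0], [0, 0, 0], -1]
    - [[0.04, 0, 0], [0, 0, 0], -1]
    - [[0.06, 0, 0], [0, 0, 0], -1]
    - [[0.08, 0, 0], [0, 0, 0], -1]
    - [[0.1, 0, 0], [0, 0, 0], -1]

```text
time: 18.23
position: [0.5226, 0.0135, 0.0497]
tool_rot: [3.142, 0.002, -0.051]
wrist_force: [-7.1, -0.8, 5.2]
gripper_width: 0.0004
grasp_force: 3.6
```

The push is growing (7 N), so this is the hump ramp. Going on carefully.

Emit:
drive_tool:
  deltas:
    - [[0.015, 0, 0], [0, 0, 0], -1]
    - [[0.03, 0, 0], [0, 0, 0], -1]
    - [[0.045, 0, 0], [0, 0, 0], -1]
    - [[0.06, 0, 0], [0, 0, 0], -1]

```text
time: 18.73
position: [0.5265, 0.0134, 0.0495]
tool_rot: [-3.142, 0.006, -0.051]
wrist_force: [-9.4, -1.1, 4.7]
gripper_width: 0.0
grasp_force: 4.3
```

Emit:
drive_tool:
  deltas:
    - [[0.015, 0, 0], [0, 0, 0], -1]
    - [[0.03, 0, 0], [0, 0, 0], -1]
    - [[0.045, 0, 0], [0, 0, 0], -1]
    - [[0.06, 0, 0], [0, 0, 0], -1]

```text
time: 19.23
position: [0.5352, 0.0129, 0.0496]
tool_rot: [-3.141, 0.001, -0.051]
wrist_force: [-1.6, -0.9, -0.5]
gripper_width: 0.0
grasp_force: 1.3
```

The force has dropped, so we are past the hump. Following to the stop.

Emit:
drive_tool:
  deltas:
    - [[0.015, 0, 0], [0, 0, 0], -1]
    - [[0.03, 0, 0], [0, 0, 0], -1]
    - [[0.045, 0, 0], [0, 0, 0], -1]
    - [[0.045, 0, 0], [0, 0, 0], -1]

```text
time: 19.73
position: [0.5408, 0.0125, 0.0501]
tool_rot: [3.141, -0.002, -0.051]
wrist_force: [-0.3, -0.1, -0.5]
gripper_width: 0.0002
grasp_force: 0.0
```

Emit:
drive_tool:
  deltas:
    - [[0.015, 0, 0], [0, 0, 0], -1]
    - [[0.03, 0, 0], [0, 0, 0], -1]
    - [[0.03, 0, 0], [0, 0, 0], -1]

```text
time: 20.1
position: [0.5431, 0.0124, 0.0498]
tool_rot: [3.142, -0.0, -0.051]
wrist_force: [-0.6, 0.9, -0.0]
gripper_width: 0.0001
grasp_force: 0.0
```

No contact now, so the drawer has snapped ahead on its own. I'll creep until touching the stop.

Emit:
drive_tool:
  deltas:
    - [[0.01, 0, 0], [0, 0, 0], -1]
    - [[0.02, 0, 0], [0, 0, 0], -1]
    - [[0.03, 0, 0], [0, 0, 0], -1]
    - [[0.03, 0, 0], [0, 0, 0], -1]

```text
time: 20.6
position: [0.546, 0.0123, 0.0498]
tool_rot: [3.142, -0.0, -0.051]
wrist_force: [0.3, -0.5, -0.5]
gripper_width: 0.0003
grasp_force: 0.0
```

Emit:
drive_tool:
  deltas:
    - [[0.01, 0, 0], [0, 0, 0], -1]
    - [[0.02, 0, 0], [0, 0, 0], -1]
    - [[0.02, 0, 0], [0, 0, 0], -1]

```text
time: 20.98
position: [0.5469, 0.0123, 0.0496]
tool_rot: [-3.142, 0.002, -0.051]
wrist_force: [-4.9, -0.4, 3.1]
gripper_width: 0.0002
grasp_force: 2.4
```

Touching a stop at about 118 mm of travel, which leaves the drawer about 42 mm out. A modest press to confirm it is firm, then back off.

Emit:
drive_tool:
  deltas:
    - [[0.01, 0, 0], [0, 0, 0], -1]
    - [[0.02, 0, 0], [0, 0, 0], -1]
    - [[0.02, 0, 0], [0, 0, 0], -1]

```text
time: 21.35
position: [0.547, 0.0123, 0.0495]
tool_rot: [-3.142, 0.006, -0.051]
wrist_force: [-10.5, -0.6, 9.2]
gripper_width: -0.0002
grasp_force: 5.1
```

Emit:
drive_tool:
  deltas:
    - [[-0.1, 0, 0], [0, 0, 0], -1]
    - [[-0.3, 0, 0], [0, 0, 0], -1]
    - [[-0.6, 0, 0], [0, 0, 0], -1]
    - [[-0.9, 0, -0.4], [0, 0, 0], -1]
    - [[-1, 0, -0.8], [0, 0, 0], -1]
    - [[-1, 0, -1], [0, 0, 0], -1]
    - [[-1, 0, -1], [0, 0, 0], -1]

```text
time: 22.22
position: [0.4517, 0.0169, 0.1515]
tool_rot: [3.141, -0.006, -0.051]
wrist_force: [-0.1, 0.7, -0.1]
gripper_width: 0.0002
grasp_force: 0.0
```

Emit:
drive_tool:
  deltas:
    - [[0.1, 0.3, -0.3], [0, 0, 0], -1]
    - [[0.1, 0.7, -0.5], [0, 0, 0], -1]
    - [[0.1, 1, -0.7], [0, 0, 0], -1]
    - [[0.1, 1, -0.7], [0, 0, 0], -1]

```text
time: 22.72
position: [0.4558, -0.0851, 0.2198]
tool_rot: [3.141, -0.002, -0.054]
wrist_force: [-0.3, 0.5, 0.2]
gripper_width: -0.0004
grasp_force: 0.0
```

Emit:
drive_tool:
  deltas:
    - [[0, 0.4, 0], [0, 0, 0], -1]
    - [[0, 0.8, 0], [0, 0, 0], -1]
    - [[0, 1, 0], [0, 0, 0], -1]
    - [[0, 1, 0], [0, 0, 0], -1]

```text
time: 23.22
position: [0.4495, -0.183, 0.2185]
tool_rot: [-3.14, 0.002, -0.053]
wrist_force: [-0.7, 0.1, -0.5]
gripper_width: -0.0002
grasp_force: 0.0
```

Run:
```python
from h import *
s=arm.read_state();print(s["time"],s["position"])
t=vision.grab_frame("top");c=vision.grab_frame("scene")
cv2.imwrite("pics/c5.png",np.vstack([t[20:320,60:580],cv2.resize(c[150:280,150:410],(520,260))]))
```

```text
23.225 [ 0.44953611 -0.1830309   0.21847775]
```

View pics/c5.png

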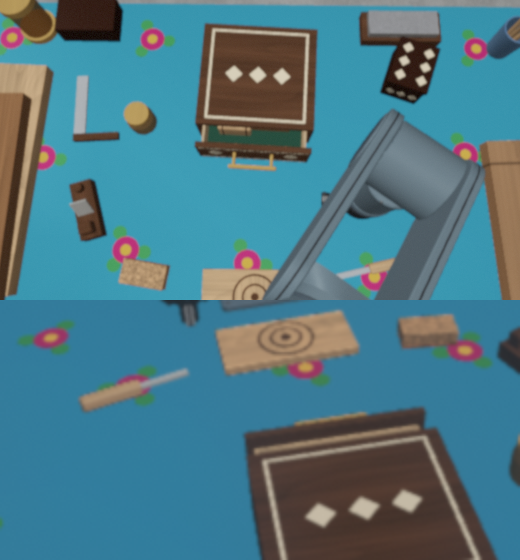

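The drawer is closed to about 40 mm out, the mallet is inside and the bystanders haven't moved. I'll check the mallet's place and the bar in an enlarged crop.

Run:
```python
from h import *
t=vision.grab_frame("top")
cv2.imwrite("pics/c6.png",cv2.resize(t[130:200,245:385],None,fx=5.5,fy=5.5,interpolation=2))
```

```text
(no output)
```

View pics/c6.png

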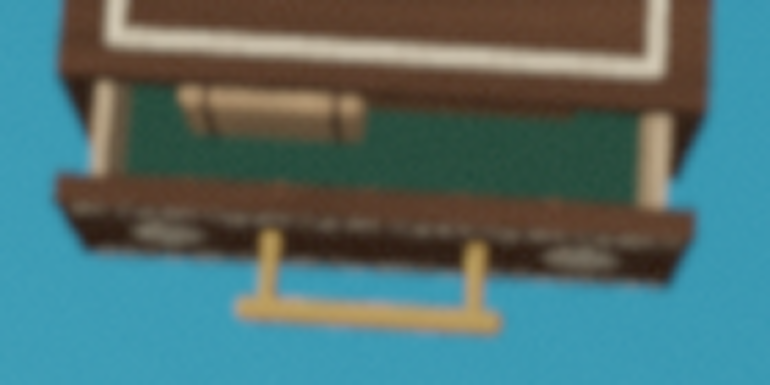

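The head's front lower edge runs about (205,133)–(355,140) in the crop and the bar ends are at (237,308) and (499,324). Next I'll compute the offsets.

Run:
```python
from h import *
np.set_printoptions(precision=4,suppress=True)
a=lambda u:(245+(u[0]+.5)/5.5-.5,130+(u[1]+.5)/5.5-.5)
b=(plane("top",a((237,308)),.07)+plane("top",a((499,324)),.07))/2
y=.053;X=np.array([np.cos(y),-np.sin(y)]);Y=np.array([np.sin(y),np.cos(y)])
tray=b[:2]+.1173*X; print("bar",b,"tray",tray)
for u,z in(((205,133),.022),((355,140),.022),((190,95),.068),((362,105),.068)):
    d=plane("top",a(u),z)[:2]-tray;print(d@X,d@Y)
print(arm.read_state()["wrist_force"])
```

```text
bar [0.5644 0.0107 0.07  ] tray [0.6815 0.0045]
-0.021562975517864152 0.08597938030711355
-0.02038864567043989 0.013587522363783452
-0.017936210419797455 0.08906360818395415
-0.017608203769080285 0.009542383897298739
[ 0.0578  0.3981 -0.4605]
```

The bar is still where I left it, seated. The mallet is within about 6 mm of the tray centre. Handing in.

```bash
python3 -c "
from bench import arm; print(arm.sign_off())"
```

```text
the job is handed in; nothing more can be done
None
```

The mallet lies flat and released in the front compartment, within about 6 mm of its centre. The drawer snapped over its catch and was still at its stop, about 42 mm out, when I checked after backing off. The job was handed in at about 23 s of the 61 s; sign-off gave no verdict, the highest push reading was about 14 N, and the other things looked undisturbed.

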